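Thinner bottle out of the tilted carton

TASK

Fold the carton's front flap right back towards you so that it stays down outside the carton, then lift the aluminium bottle with the narrow screw cap out of its cell, over the dividers, and stand it upright in the free part of the drip tray, set down gently and not dropped. Leave the other cans and bottles in their cells, do not tip or push the brush jar about, and let go of everything at the end.

Things in the scene. Friction and masses are not known exactly. Their poses are not given: they have to be found in the camera images.
- bottle: THE WANTED ONE: round-shouldered aluminium bottle, narrow white screw cap, paper label. 60 mm diameter up to 92 mm, shoulder to a 28 mm neck at 115 mm, cap 122 to 150 mm (top); 0.22 to 0.45 kg. Origin: centre of underside, z up its axis. It starts in a front-row cell, axis along the carton's z, foot on the carton's floor, side against the cell's front wall, within 5 mm of the cell's middle in y.
- bottle_cap (a point): Centre of the bottle's cap, on its axis 136 mm above its underside: pinch it here, across 32 mm, closing along the carton's y. At the start the cap's top lies 25 mm below the carton's rim, deep in the cell.
- carton: Cardboard bottle carton, fixed on a plywood tilt stand, mouth leaning 30 degrees towards the robot. Outer 172 (x) x 304 (y) x 180 mm (z). Origin: centre of underside. Its axes lean with it: z along the cells out of the mouth (30 degrees from vertical), y level along the rows, x from the front (low, robot's side) row to the back (high) row. Floor 5 mm, walls 4 mm.
- carton_mouth (a point): Centre of the carton's mouth, 180 mm above its origin along its z, axes as the carton's. 2 rows of 3 cells, each 80 mm (x) by 96 mm (y), centres at x = -42 (front) and +42 (back), y = -100, 0, +100. Dividers 4 mm thick end 4 mm below the rim. Its side and back flaps are folded down outside, sticking out up to 16 mm.
- flap (a joint): Angle (rad) of the front flap, hinged on the rim of the front (low) wall: 0 = flat over the front cells, pi/2 = standing along the carton's z, pi = stretched out flat outside on the robot's side, stop at 3.6. A stiff crease: stays where left, moves under about 0.5 N at its edge. Starts half open at 0.5 to 1.0, in the way of the front cells. 82 mm from hinge to edge, 296 mm wide, 4 mm thick.
- flap_hinge (a point): Middle of the flap's hinge line, which runs along the carton's y: at x = -86, z = 180 mm in the carton's frame.
- flap_edge (a point): Middle of the flap's free edge, 82 mm from the hinge.
- tray: Shallow bare-steel drip tray, fixed, flat on the bench, 250 (x) x 170 (y) mm outside, rim 13 mm high, sheet 3 mm thick. Origin: centre of its underside; the floor on which things stand is 3 mm above it. The brush jar stands in its +x (far) half; the -x (near) half is free.
- brush_jar: Bystander: open glass jar, 68 mm diameter, 85 mm high, with three brushes up to 160 mm high, standing in the far half of the tray. Origin: centre of its underside.
- spray_can: Bystander in a front cell: white spray can with a wide grey cap, 60 mm diameter, 144 mm high. Origin: centre of its underside, z along its axis.
- glue_bottle: Bystander in a front cell: white plastic glue bottle with a pointed nozzle, 60 mm diameter, 143 mm high. Origin: centre of its underside, z along its axis.
- back_can: Bystander in the back row: white spray can with a wide black cap, 60 mm diameter, 144 mm high. Origin: centre of its underside.
- back_jar: Bystander in the back row: amber glass jar with a steel lid, 60 mm diameter, 118 mm high. Origin: centre of its underside.

How it is judged:
By the outcome, as a careful person would: the job done as asked, in the order asked, and still so for the second after the job is handed in, with the robot touching nothing.
It also fails if it takes over 64 s, if anything falls off the work surface, if the arm or the gripper's body presses on something with over 40 N, if the wrist force passes 120 N, or if a joint passes its speed limit or range.

ROBOT

A 6-joint arm with a two-finger parallel gripper is mounted at the origin on the work surface. World frame = base frame: x ahead of the robot, y to its left, z up, the work surface at z = 0. Lengths are in mm, angles in rad, forces in N, time in s.
With the tool pointing down it reaches from about 350 to 875 mm from the base axis. Payload 4.2 kg.
Tool frame: the origin (TCP) lies at the very end of the fingers, on their centre line; the grasp point (between the pads) lies 19 mm behind it (pinch_z is the distance from the TCP to the grasp point, in mm); z points along the fingers, y is the line along which they close (so a half turn about z gives the same grasp; the last joint's range is limited). The gripper opens to 85 mm and grips with 20 to 120 N. Pads are 22 mm wide; open, the fingers measure 114 mm over their backs; the gripper's body (76 mm by 85 mm) begins 54 mm behind the grasp point. The pads swing forward as they close: fully open they stand 13 mm farther back than shut.
Start: joints at [1.497, 0.385, 0.008, 0, -1.194, -0.259], TCP at [204.149, 590.697, 231.312] pointing down, gripper open.
Joint ranges: [-3.14, 3.14], [-1.21, 2.06], [-1.07, 1.41], [-3.16, 2.05], [-2.99, -0.16], [-3.1, 3.1]. Speed limits (rad/s): [2.79, 2.79, 3.14, 3.14, 3.14, 3.14].

INTERFACE

Orientations are given as a unit quaternion [x, y, z, w].
In Python, from bench import * gives the robot as it stands.
- The arm moves only by the tool arm_command, never from a script. Its argument "steps" is one flat list of numbers, 4 for each row, row after row: the shift along the tool's x, y, z in m, then the turn about the tool's z in rad. In form: [tx, ty, tz, roll, tx, ty, tz, roll, ...]. A call has 1 to 20 rows; each row shifts and turns the commanded pose from where the row before left it, along the tool's axes as they then stand; what a row does not reach is not made up. A row lasts 1/8 s, in which the tool goes at most 62.5 mm and 10.7 degrees, less where a joint would pass 70% of its speed; a pose out of reach is approached as far as the arm can. A call with a gripper value outside its range is refused whole. "grip" is the finger opening in m, from 0 to 0.0854, set as the call begins (left out, the last holds). The fingers move at their own pace and stop on an object; the grip force is fixed at half the most. Time passes only in rows, so rows that do not move let the fingers close. It gives the time, the measured TCP pose, the force, the opening and the grip force at its end, in the units of the state.
- read_state(): the state, without advancing time (a new reading comes with each control period).
- get_image(name): name is "scene" or "top" or "wrist"; returns the picture (384x512x3 uint8, red, green, blue); there is no depth.
- get_calibration(name): a dict with "camera_matrix" (3x3 intrinsics, pixels), "cam_to_world" (4x4, takes a point from camera to world coordinates). Camera axes: x right, y down, z forward; pixel columns grow to the right and rows downward; lengths in mm; the calibration is good to about 2 mm. The wrist camera is an equidistant fisheye: a pixel r from the principal point sees the ray r / f radians off the axis. A picture is of the moment at which its call begins: read the wrist's pose just before it. get_calibration takes no time and is no camera call; for the wrist camera it gives the pose at the moment of the call.
- job_done(): hands the job in; it is judged then, once.
The state is a dict: "clock": time; "joints": joint angles; "joint_vel": joint speeds; "joint_efforts": joint torques, N m; "position": TCP position; "ee_rot": TCP orientation; "contact_force": force on the tool from outside, world axes, zero at the start; "wrist_torque": the same for the moment, N m; "gripper_width": finger opening in mm; "grasp_force": force on a finger pad.
Only numpy, scipy, OpenCV 4.12 (cv2) and the standard library are available. Lean on these libraries where they do the work, as an engineer would, in place of code of your own. Each camera call takes 0.05 s, during which the arm holds its last target. There are 200 camera calls.

## Working session

There is one attempt and no reset: what is moved stays moved. The work goes in short steps, Python scripts to look and compute and a tool call to move; the robot and the scene stay as the last step left them, time stands still between calls to the robot, and variables do not carry over. Pictures are saved under pics/ and viewed, at most 10 in all, crops included, and the job is handed in when it is done.

Besides the shell and the picture viewer there is one more tool, called after "Emit:" by a JSON object that holds its "method" and its "body". arm_command: Moves the arm, as the interface text tells. Its arguments: {"type":"object","properties":{"steps":{"type":"array","items":{"type":"number"}},"grip":{"type":"number"}},"required":["steps"]}

```bash
mkdir -p pics; ls; python3 - <<'E'
from bench import *
import cv2,numpy as np,json
s=read_state();print(s)
for n in["scene","top","wrist"]:
    c=get_calibration(n);print(n,np.round(c["camera_matrix"],1).tolist(),np.round(c["cam_to_world"],3).tolist())
    cv2.imwrite(f"pics/{n}0.png",get_image(n)[:,:,::-1])
a=[cv2.imread(f"pics/{n}0.png") for n in["scene","top"]]
cv2.imwrite("pics/both.png",np.vstack([np.hstack(a)])) 
E
```

```text
pics
{'clock': 0.0, 'joints': array([ 1.49659487e+00,  3.85527927e-01,  6.62542674e-03, -4.91015333e-04,
       -1.19398604e+00, -2.58582413e-01]), 'joint_vel': array([-3.12233070e-06,  1.21792739e-03, -9.64552833e-04,  4.87184792e-05,
        2.37609622e-04, -1.33715941e-03]), 'joint_efforts': array([-5.70950033e-04, -3.92287266e+01,  1.88401294e+01,  4.18614283e+00,
       -4.65566962e-03, -9.57383293e-06]), 'position': array([203.97608173, 590.16256845, 230.23988661]), 'ee_rot': array([ 9.86173201e-01, -1.65714428e-01, -1.30915577e-04,  1.06266982e-03]), 'contact_force': array([-0.36023576,  0.46158586, -0.94868916]), 'wrist_torque': array([ 0.00499866, -0.00364271, -0.00866023]), 'grasp_force': 0.0, 'gripper_width': 85.72215630838215}
scene [[349.0, 0.0, 255.5], [0.0, 349.0, 199.6], [0.0, 0.0, 1.0]] [[0.398, -0.671, 0.625, 129.054], [-0.917, -0.276, 0.287, -253.446], [-0.02, -0.688, -0.726, 729.11], [0.0, 0.0, 0.0, 1.0]]
top [[453.6, 0.0, 253.4], [0.0, 453.6, 191.5], [0.0, 0.0, 1.0]] [[0.008, -0.998, 0.064, 562.223], [-1.0, -0.008, -0.009, -2.47], [0.009, -0.063, -0.998, 1288.575], [0.0, 0.0, 0.0, 1.0]]
wrist [[297.3, 0.0, 257.8], [0.0, 297.3, 194.5], [0.0, 0.0, 1.0]] [[-0.328, -0.894, -0.307, 282.574], [-0.945, 0.31, 0.105, 561.712], [0.002, 0.324, -0.946, 373.6], [0.0, 0.0, 0.0, 1.0]]
```

View pics/scene0.png

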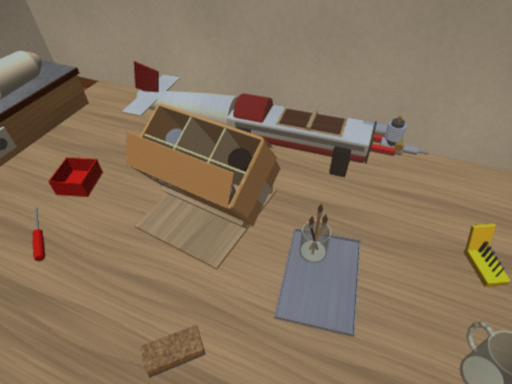

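View pics/top0.png

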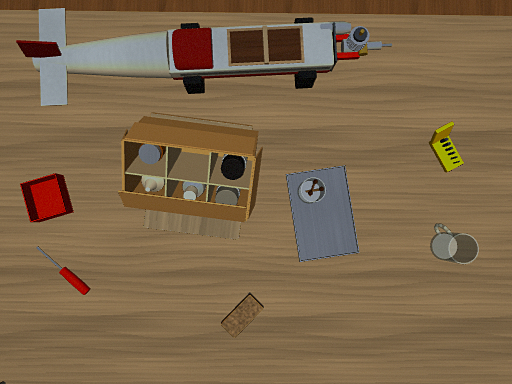

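Scene view: carton at (200,165) with its flap raised in front, tray at (320,285) with the jar at (315,245). Top view: front cells hold the nozzle bottle (152,184), a narrow white cap (190,192) and a grey cap (227,195). I'll zoom in to measure corners.

```bash
python3 - <<'E'
import cv2,numpy as np
t=cv2.imread("pics/top0.png")[105:240,110:265]
cv2.imwrite("pics/topz.png",cv2.resize(t,None,fx=5,fy=4.4,interpolation=cv2.INTER_CUBIC) if 0 else cv2.resize(t,None,fx=4.4,fy=4.4,interpolation=cv2.INTER_CUBIC))
t=cv2.imread("pics/scene0.png")[95:275,120:290]
cv2.imwrite("pics/scz.png",cv2.resize(t,None,fx=3.3,fy=3.3,interpolation=cv2.INTER_CUBIC))
E
```

```text
(no output)
```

View pics/topz.png

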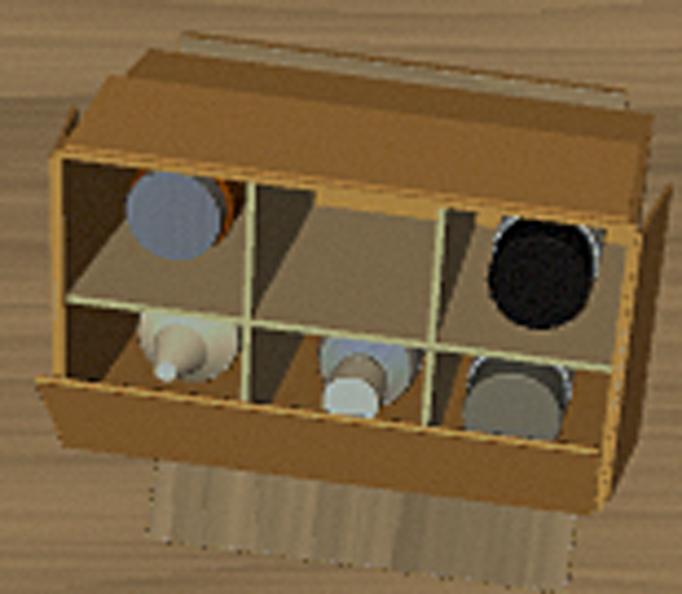

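View pics/scz.png

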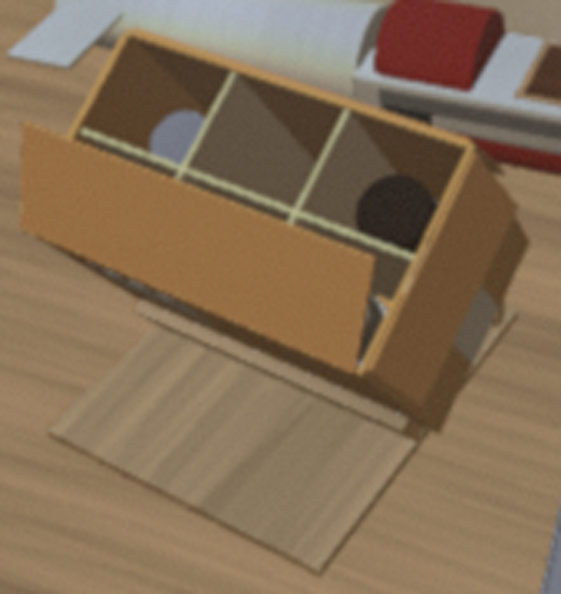

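Top zoom shows the wanted bottle (narrow cap at zoom (350,395)) in the middle front cell. The flap's free edge runs (40,380)–(605,450) and its hinge (65,445)–(590,512); the divider crossings are at (246,322) and (432,346). In the scene zoom the crossings are (181,177) and (291,220), and the flap corners are clear.

```bash
cat > h.py <<'E'
from bench import *
import numpy as np,cv2
from scipy.optimize import least_squares
CAL={n:get_calibration(n) for n in("top","scene")}
def proj(n,P):
    c=CAL[n];T=np.linalg.inv(c["cam_to_world"]);p=np.atleast_2d(P)@T[:3,:3].T+T[:3,3];q=p@np.array(c["camera_matrix"]).T;return q[:,:2]/q[:,2:]
def ray(n,uv):
    c=CAL[n];T=np.array(c["cam_to_world"]);d=T[:3,:3]@np.linalg.inv(c["camera_matrix"])@[*uv,1];return T[:3,3],d
def onz(n,uv,z):
    o,d=ray(n,uv);return o+d*(z-o[2])/d[2]
def tri(a,b):
    M=[];r=[]
    for n,uv in(("top",a),("scene",b)):
        o,d=ray(n,uv);d=d/np.linalg.norm(d);A=np.eye(3)-np.outer(d,d);M.append(A);r.append(A@o)
    return np.linalg.lstsq(np.vstack(M),np.hstack(r),rcond=None)[0]
tz=lambda u,v:((u+.5)/4.4-.5+110,(v+.5)/4.4-.5+105)
sz=lambda u,v:((u+.5)/3.3-.5+120,(v+.5)/3.3-.5+95)
def RC(yaw):
    return np.array([[np.cos(yaw),-np.sin(yaw),0],[np.sin(yaw),np.cos(yaw),0],[0,0,1]])@np.array([[np.cos(np.pi/6),0,-.5],[0,1,0],[.5,0,np.cos(np.pi/6)]])
E
python3 - <<'E'
from h import *
np.set_printoptions(precision=1,suppress=True)
pts={'cL':((0,50,176),tz(246,322),sz(181,177)),'cR':((0,-50,176),tz(432,346),sz(291,220)),'TR':((0,-148,176),tz(612,367),sz(413,257)),
'TL':((0,148,176),tz(66,299),sz(80,130)),'bL':((86,152,180),tz(55,152),sz(128,33)),'bR':((86,-152,180),tz(640,228),sz(472,145))}
W={k:tri(v[1],v[2]) for k,v in pts.items()}
for k in W: print(k,W[k])
C=np.array([v[0] for v in pts.values()],float)
def res(p):
    P=C@RC(p[3]).T+p[:3];return np.r_[(proj("top",P)-[v[1] for v in pts.values()]).ravel(),(proj("scene",P)-[v[2] for v in pts.values()]).ravel()]
s=least_squares(res,[600,180,20,-.1],x_scale=[100,100,100,.1],loss='soft_l1');p=s.x;print("carton",p[:3],p[3].round(4));print(res(p).reshape(2,-1,2))
np.save("carton.npy",p);w=lambda c:RC(p[3])@c+p[:3]
hg=w([-86,0,180]);print("hinge",hg)
for nm,a,b,y in(("edgeL",tz(40,380),sz(22,124),148),("edgeR",tz(605,450),sz(375,258),-148)):
    e=tri(a,b);c=RC(p[3]).T@(e-p[:3]);print(nm,e,c,"phi",np.arctan2(c[2]-180,c[0]+86).round(3),np.hypot(c[2]-180,c[0]+86))
# cap: ray of cap top centre in carton plane x=-52
o,d=ray("top",tz(350,397));R=RC(p[3]);oc=R.T@(o-p[:3]);dc=R.T@d;t=(155-oc[2])/dc[2];print("cap top in carton",oc+dc*t,"cap",w([-52,(oc+dc*t)[1],141]))
im=cv2.imread("pics/top0.png");hs=im[160:270,280:365].astype(int);m=((hs[...,0]-hs[...,2])>5).astype(np.uint8)
m=cv2.morphologyEx(m,cv2.MORPH_OPEN,np.ones((3,3)));cn=max(cv2.findContours(m,0,2)[0],key=cv2.contourArea)+[[280,160]]
r=cv2.minAreaRect(cn);bx=cv2.boxPoints(r);B=np.array([onz("top",q,11) for q in bx]);print("tray",r,B,B.mean(0),np.linalg.norm(B[0]-B[1]),np.linalg.norm(B[1]-B[2]))
print("jar",onz("top",(312,187),85),proj("top",B.mean(0)))
E
```

```text
cL [661.2 199.7 207.9]
cR [648.3  99.6 209.1]
TR [637.6   1.5 216.8]
TL [672.1 294.8 216.5]
bL [744.7 290.4 259. ]
bR [706.4 -12.4 264.2]
carton [741.9 137.7  61.6] -0.1194
[[[-0.3  0.5]
  [-0.8  0.4]
  [-0.7  0.8]
  [-0.3  0.4]
  [-0.6  0.2]
  [-1.4 -0.2]]

 [[ 0.7 -1.7]
  [ 1.5 -1.7]
  [ 1.   1.1]
  [ 0.7  0.7]
  [ 0.1 -0.5]
  [ 0.9  0.7]]]
hinge [578.6 157.3 174.5]
edgeL [625.3 298.2 252.3] [-21.4 145.4 232.5] phi 0.683 83.22430732255089
edgeR [591.8   4.6 253.2] [ -19.5 -150.1  232.5] phi 0.668 84.6952786307669
cap top in carton [-47.   -5.8 155. ] cap [626.5 145.7 157.7]
tray ((322.2520446777344, 212.86257934570312), (88.6606216430664, 59.712158203125), 80.83765411376953) [[ 694.4 -104.5   11. ]
 [ 723.  -271.9   11. ]
 [ 476.4 -310.3   11. ]
 [ 448.8 -144.8   11. ]] [ 585.6 -207.9   11. ] 169.77342628620445 249.57609511282698
jar [ 652.2 -168.8   85. ] [[322.2 212.6]]
```

Emit:
{"method": "arm_command", "body": {"steps": [0,0,-0.05,-0.107,0,0,-0.05,-0.107,0.0345,0.0275,0,0,0.0345,0.0275,0,0,0.0345,0.0275,0,0,0.0345,0.0275,0,0,0.0345,0.0275,0,0,0.0345,0.0275,0,0,0.0345,0.0275,0,0,0.0345,0.0275,0,0,0.0345,0.0275,0,0,0.0345,0.0275,0,0,0.0345,0.0275,0,0,0.0345,0.0275,0,0,0.0345,0.0275,0,0,0.0345,0.0275,0,0], "grip": 0}}

```text
clock: 2.15
position: [638.9, 150.1, 330.8]
ee_rot: [0.998, -0.059, -0.0, 0.0]
contact_force: [-0.2, 0.4, 0.7]
gripper_width: -0.1
grasp_force: 0.0
```

Emit:
{"method": "arm_command", "body": {"steps": [0,0,0.035,0,0,0,0.035,0,0,0,0.036,0,-0.02,0,0,0,-0.02,0,-0.004,0,-0.02,0,-0.006,0,-0.02,0,0.002,0,-0.018,0,0.01,0,-0.012,0,0.018,0,-0.006,0,0.02,0,0.002,0,0.02,0,0.004,0,0.022,0,0,0,0,0], "grip": 0}}

```text
clock: 3.78
position: [527.8, 163.5, 141.6]
ee_rot: [0.998, -0.06, -0.002, 0.001]
contact_force: [0.0, 0.1, 0.9]
gripper_width: 0.2
grasp_force: 0.0
```

Emit:
{"method": "arm_command", "body": {"steps": [0,0,-0.04,0,0,0,-0.04,0,0,0,-0.04,0,0,0,-0.04,0], "grip": 0.056}}

```text
clock: 4.28
position: [528.7, 164.0, 305.8]
ee_rot: [0.998, -0.059, 0.001, -0.0]
contact_force: [0.9, -0.4, -1.0]
gripper_width: 56.2
grasp_force: 0.0
```

```bash
python3 - <<'E'
from h import *
c=get_calibration("wrist");np.save("wc.npy",c["cam_to_world"]);w=get_image("wrist")
s=read_state();print(s["position"],s["ee_rot"],s["gripper_width"],np.round(c["cam_to_world"],3))
t=get_image("top")[:,:,::-1];g=get_image("scene")[:,:,::-1];cv2.imwrite("pics/w1.png",w[:,:,::-1]);cv2.imwrite("pics/t1.png",t);cv2.imwrite("pics/s1.png",g)
a=cv2.resize(g[90:290,110:310],(400,400));b=cv2.resize(w[:,:,::-1],None,fx=.78,fy=.78);o=np.zeros((400,800,3),np.uint8);o[:,:400]=a;o[:b.shape[0],400:]=b[:,:400];cv2.imwrite("pics/m1.png",o)
E
```

```text
[531.34965369 164.64913588 312.31229565] [ 0.99824127 -0.05892212  0.00605457 -0.00242719] 56.05954866259075 [[-1.19000e-01 -9.40000e-01 -3.21000e-01  6.11020e+02]
 [-9.93000e-01  1.13000e-01  3.90000e-02  1.52701e+02]
 [-1.00000e-03  3.23000e-01 -9.46000e-01  4.49194e+02]
 [ 0.00000e+00  0.00000e+00  0.00000e+00  1.00000e+00]]Traceback (most recent call last):
  File "<stdin>", line 5, in <module>
ValueError: could not broadcast input array from shape (300,399,3) into shape (300,400,3)
```

```bash
python3 - <<'E'
from h import *
print(read_state()["position"])
g=cv2.imread("pics/s1.png");w=cv2.imread("pics/w1.png")
o=np.hstack([cv2.resize(g[90:290,110:310],(390,390)),cv2.resize(w,None,fx=.8,fy=.8)[:,:].copy()[:390] if 0 else cv2.copyMakeBorder(cv2.resize(w,None,fx=.8,fy=.8),0,83,0,0,cv2.BORDER_CONSTANT)]);cv2.imwrite("pics/m1.png",o[:, :800]);print(o.shape)
E
```

```text
[529.75191867 164.6398952  307.01908526]
(390, 800, 3)
```

View pics/m1.png

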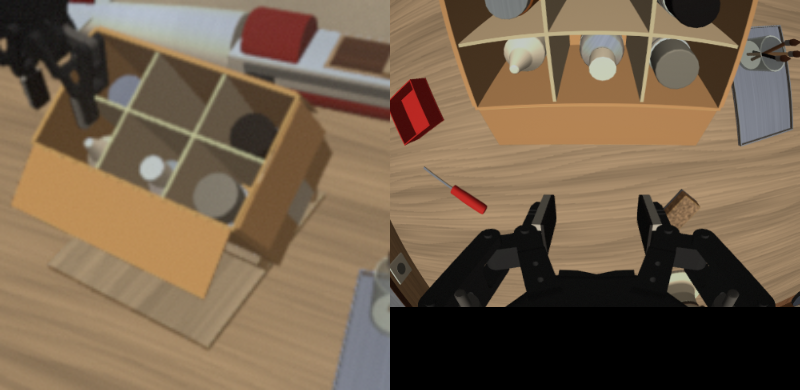

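The flap is folded down outside the carton. The narrow cap shows at scene ≈(187,176) and wrist ≈(264,85). Now triangulating it.

```bash
cat >> h.py <<'E'
def wray(T,uv):
    c=get_calibration("wrist");K=np.array(c["camera_matrix"]);x=(np.array(uv)-K[:2,2])/K[0,0];r=np.hypot(*x);d=np.r_[np.sin(r)*x/r,np.cos(r)];return T[:3,3],T[:3,:3]@d
def trin(rs):
    M=[];r=[]
    for o,d in rs:
        d=d/np.linalg.norm(d);A=np.eye(3)-np.outer(d,d);M.append(A);r.append(A@o)
    return np.linalg.lstsq(np.vstack(M),np.hstack(r),rcond=None)[0]
E
python3 - <<'E'
from h import *
np.set_printoptions(precision=1,suppress=True)
T=np.load("wc.npy");out={}
for n,f,(u,v) in(("top","top0",(189.6,195)),("scene","s1",(187.4,175.6)),("wrist","w1",(264,86))):
    im=cv2.imread(f"pics/{f}.png").astype(int);r=22 if n=="wrist" else 9;x0,y0=int(u)-r,int(v)-r;c=im[y0:y0+2*r+1,x0:x0+2*r+1]
    # neutral (unsaturated) and bright
    br=c.min(2);ref=np.median(br[r-2:r+3,r-2:r+3]);m=(br>ref*0.88).astype(np.uint8)
    k,l,st,ce=cv2.connectedComponentsWithStats(m);i=l[r,r];out[n]=ce[i]+[x0,y0];print(n,ref,st[i],out[n])
rs=[ray("top",out["top"]),ray("scene",out["scene"]),wray(T,out["wrist"])]
p=np.load("carton.npy");R=RC(p[3])
for nm,s in(("all",rs),("sw",rs[1:]),("tw",[rs[0],rs[2]]),("ts",rs[:2])):
    P=trin(s);print(nm,P,"carton",R.T@(P-p[:3]))
# front rim corners & crosses from wrist
for nm,uv in(("cL",(551,37)),("cR",(652,45)),("frontL",(477,107)),("frontR",(719,105))):
    uv=((uv[0]-390)/.8,uv[1]/.8);o,d=wray(T,uv);oc=R.T@(o-p[:3]);dc=R.T@d;z=176 if nm[0]=='c' else 180;print(nm,oc+dc*(z-oc[2])/dc[2])
E
```

```text
top 162.0 [ 4  5 12  9 85] [189.3 194.9]
scene 189.0 [  4   4  12  12 106] [187.4 175.6]
wrist 183.0 [  7   7  34  29 757] [265.5  85.1]
all [621.6 146.  171.6] carton [-49.3  -6.1 155.5]
sw [620.  145.7 172.9] carton [-50.   -6.6 157.3]
tw [622.  144.8 179.8] carton [-44.7  -7.3 162.3]
ts [622.8 147.5 169.6] carton [-49.4  -4.5 153.2]
cL [ -2.2  43.7 176. ]
cR [-10.2 -56.3 176. ]
frontL [-81.7 148.4 180. ]
frontR [ -78.1 -153.2  180. ]
```

Emit:
{"method": "arm_command", "body": {"steps": [0.024,0.0017,0,0,0.024,0.0017,0,0,0.024,0.0017,0,0,0.024,0.0017,0,0,0,0,0.03,0,0,0,0.03,0,0,0,0.02,0,0,0,0,0,0,0,0,0], "grip": 0.048}}

```text
clock: 5.55
position: [623.8, 146.1, 224.1]
ee_rot: [0.998, -0.059, 0.001, -0.0]
contact_force: [-0.6, -0.2, 0.5]
gripper_width: 47.9
grasp_force: 0.0
```

```bash
python3 - <<'E'
from h import *
T=np.array(get_calibration("wrist")["cam_to_world"]);s=read_state();print(s["position"],s["gripper_width"],s["joints"].round(2));w=get_image("wrist")[:,:,::-1];cv2.imwrite("pics/w2.png",w);np.save("wc2.npy",T)
cv2.imwrite("pics/w2z.png",cv2.resize(w[100:,130:390],None,fx=2,fy=2))
E
```

```text
[623.77771091 146.13394995 224.11871367] 47.88872405637595 [ 0.48  0.42  0.04  0.   -1.19  0.97]
```

View pics/w2z.png

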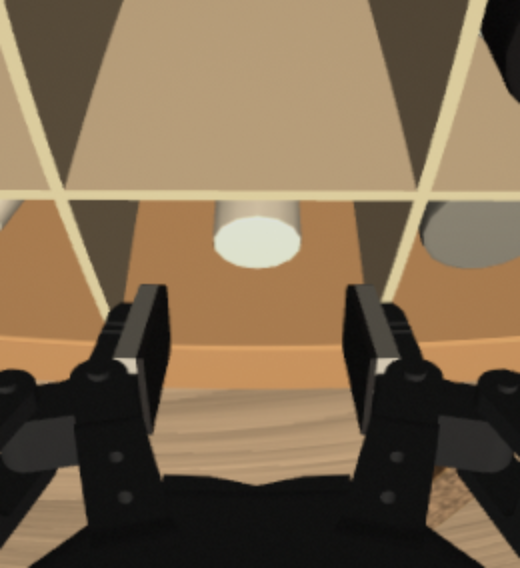

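The cap at crop (257,242) sits centred between the fingers (about 256), and the fingers fit between the dividers. One numeric check before descending.

```bash
python3 - <<'E'
from h import *
np.set_printoptions(precision=1,suppress=True)
T=np.load("wc2.npy");T1=np.load("wc.npy");a=wray(T,(258.5,221))
print(a[0]+a[1]*(171.6-a[0][2])/a[1][2], trin([a,ray("top",(189.3,194.9)),ray("scene",(187.4,175.6))]))
p=np.load("carton.npy");R=RC(p[3])
for uv in((62,195),(422,195)):
    o,d=wray(T,(uv[0]/2+130,uv[1]/2+100));oc=R.T@(o-p[:3]);dc=R.T@d;q=oc+dc*(176-oc[2])/dc[2];print(q,R@q+p[:3])
E
```

```text
[619.6 144.8 171.6] [621.1 145.9 172.7]
[ -2.   48.2 176. ] [658.5 196.3 213.1]
[ -2.  -54.1 176. ] [646.4  94.7 213.1]
```

Emit:
{"method": "arm_command", "body": {"steps": [0,0,0.02,0,0,0,0.02,0,0,0,0.015,0,0,0,0.01,0,0,0,0.007,0,0,0,0.005,0,0,0,0,0], "grip": 0.048}}

```text
clock: 6.48
position: [624.9, 145.4, 157.8]
ee_rot: [0.998, -0.058, 0.004, 0.001]
contact_force: [-16.9, 0.7, 36.3]
gripper_width: 48.0
grasp_force: 17.3
```

```bash
python3 - <<'E'
from h import *
s=read_state();print({k:np.round(s[k],2) for k in("clock","position","contact_force","wrist_torque","grasp_force","gripper_width")})
w=get_image("wrist")[:,:,::-1];cv2.imwrite("pics/w3.png",w);cv2.imwrite("pics/w3z.png",cv2.resize(w[100:,80:440],None,fx=2,fy=2))
E
```

```text
{'clock': np.float64(6.48), 'position': array([624.86, 145.45, 157.85]), 'contact_force': array([-16.85,   0.74,  36.3 ]), 'wrist_torque': array([-1.69,  4.1 , -0.76]), 'grasp_force': np.float64(17.27), 'gripper_width': np.float64(47.96)}
```

View pics/w3z.png

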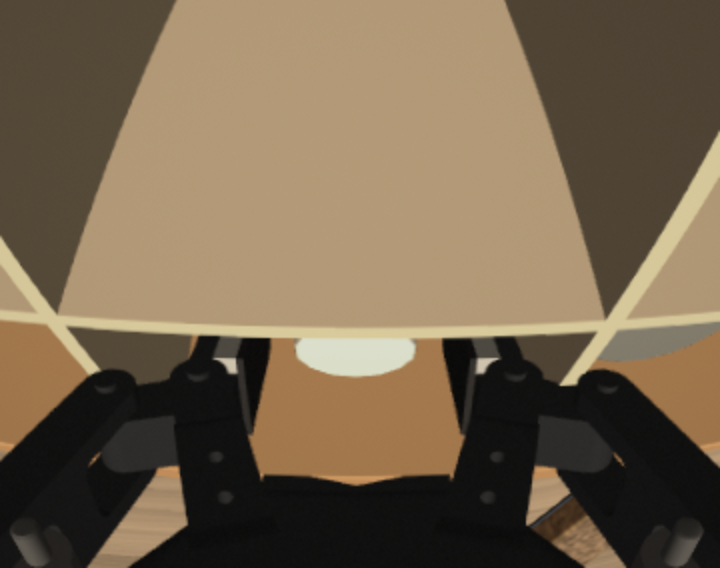

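The outer elbow of the right finger link (crop (605,380)) is catching the cross divider, and the torque agrees: contact about 47 mm to −y. I'll back up, narrow the opening and shift slightly to +y and towards the robot.

Emit:
{"method": "arm_command", "body": {"steps": [0,0,-0.025,0,0,0,-0.005,0,-0.003,-0.002,0,0,0,0,0,0,0,0,0.01,0,0,0,0.007,0,0,0,0.005,0,0,0,0,0], "grip": 0.04}}

```text
clock: 7.52
position: [620.8, 148.1, 156.9]
ee_rot: [0.998, -0.059, 0.001, 0.001]
contact_force: [-5.1, -0.7, 12.0]
gripper_width: 39.7
grasp_force: 0.0
```

```bash
python3 - <<'E'
from h import *
s=read_state();print({k:np.round(s[k],2) for k in("position","contact_force","wrist_torque")})
E
```

```text
{'position': array([620.8 , 148.09, 156.9 ]), 'contact_force': array([-5.14, -0.71, 12.05]), 'wrist_torque': array([-0.54,  1.26, -0.25])}
```

Emit:
{"method": "arm_command", "body": {"steps": [0,0,-0.004,0,0,-0.0015,0,0,0,-0.0015,0,0,0,0,0.004,0,0,0,0.003,0,0,0,0,0], "grip": 0.039}}

```text
clock: 8.28
position: [621.6, 150.9, 156.0]
ee_rot: [0.998, -0.059, 0.002, 0.001]
contact_force: [-7.9, -0.8, 18.4]
gripper_width: 39.2
grasp_force: 0.2
```

```bash
python3 - <<'E'
from h import *
s=read_state();print({k:np.round(s[k],2) for k in("position","contact_force","wrist_torque","gripper_width")})
E
```

```text
{'position': array([621.57, 150.88, 156.01]), 'contact_force': array([-7.91, -0.84, 18.43]), 'wrist_torque': array([-0.95,  1.84, -0.14]), 'gripper_width': np.float64(39.22)}
```

Emit:
{"method": "arm_command", "body": {"steps": [0,0,-0.002,0,0,0,0,0,0,0,0.001,0,0,0,0.001,0,0,0,0,0], "grip": 0.034}}

```text
clock: 8.9
position: [621.5, 151.2, 154.1]
ee_rot: [0.998, -0.058, 0.001, 0.0]
contact_force: [-6.4, -0.6, 11.8]
gripper_width: 33.6
grasp_force: 0.3
```

```bash
python3 - <<'E'
from h import *
s=read_state();print({k:np.round(s[k],2) for k in("position","contact_force","wrist_torque","gripper_width","grasp_force")})
w=get_image("wrist")[:,:,::-1];cv2.imwrite("pics/w4.png",w);cv2.imwrite("pics/w4z.png",cv2.resize(w[100:,80:440],None,fx=2,fy=2))
E
```

```text
{'position': array([621.5 , 151.19, 154.1 ]), 'contact_force': array([-6.37, -0.56, 11.83]), 'wrist_torque': array([-0.56,  1.25,  0.45]), 'gripper_width': np.float64(33.63), 'grasp_force': np.float64(0.25)}
```

View pics/w4z.png

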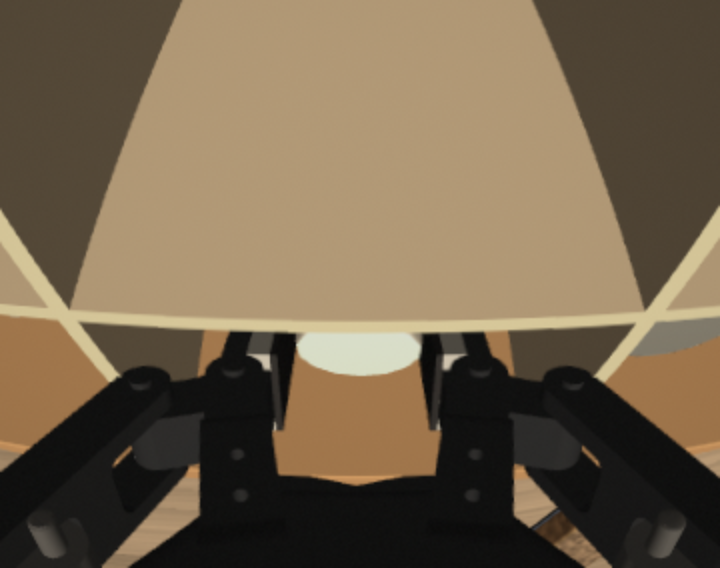

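Cap (360,348) lies between the pads and the gripper is centred in the cell; closing now.

Emit:
{"method": "arm_command", "body": {"steps": [0,0,0,0,0,0,0,0,0,0,0,0], "grip": 0.015}}

```text
clock: 9.32
position: [621.5, 151.0, 154.1]
ee_rot: [0.998, -0.059, 0.001, 0.0]
contact_force: [-4.7, -1.3, 12.8]
gripper_width: 30.2
grasp_force: 58.3
```

Emit:
{"method": "arm_command", "body": {"steps": [-0.002,0,-0.0035,0,-0.003,0,-0.0052,0,-0.005,0,-0.0087,0,-0.005,0,-0.0087,0,0,0,0,0]}}

```text
clock: 9.95
position: [607.3, 153.8, 178.0]
ee_rot: [0.998, -0.059, 0.002, -0.001]
contact_force: [3.2, 0.2, 3.0]
gripper_width: 29.4
grasp_force: 59.9
```

Emit:
{"method": "arm_command", "body": {"steps": [-0.004,0,-0.0069,0,-0.004,0,-0.0069,0,0,0,0,0,0,0,0,0]}}

```text
clock: 10.45
position: [599.1, 154.5, 191.4]
ee_rot: [0.998, -0.059, 0.001, -0.0]
contact_force: [4.1, 0.3, 1.8]
gripper_width: 29.8
grasp_force: 59.8
```

```bash
python3 - <<'E'
from h import *
s=read_state();print({k:np.round(s[k],2) for k in("position","contact_force","wrist_torque","gripper_width","grasp_force")})
w=get_image("wrist")[:,:,::-1];g=get_image("scene")[:,:,::-1];cv2.imwrite("pics/w5.png",w);cv2.imwrite("pics/s5.png",g)
o=np.hstack([cv2.resize(g[80:280,100:300],(400,400)),cv2.resize(w[184:,130:390],(400,308))[:,:].copy() if 0 else cv2.resize(w[184:,160:360],(400,400))]);cv2.imwrite("pics/m5.png",o)
E
```

```text
{'position': array([599.11, 154.48, 191.42]), 'contact_force': array([4.06, 0.25, 1.79]), 'wrist_torque': array([ 0.07, -1.53,  0.01]), 'gripper_width': np.float64(29.77), 'grasp_force': np.float64(59.82)}
```

View pics/m5.png

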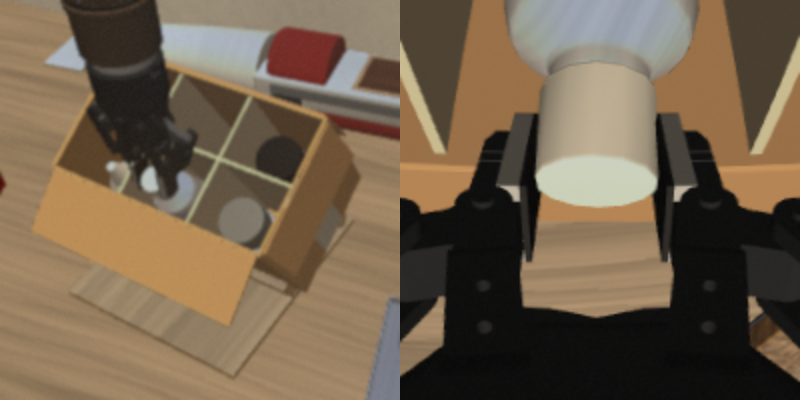

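Emit:
{"method": "arm_command", "body": {"steps": [-0.003,0,-0.0087,0,-0.0045,0,-0.0087,0,-0.0075,0,-0.013,0,-0.0075,0,-0.013,0,-0.0075,0,-0.013,0,-0.0075,0,-0.013,0,-0.0075,0,-0.013,0,-0.0075,0,-0.013,0,-0.0075,0,-0.013,0,-0.0075,0,-0.013,0,-0.005,0,-0.0087,0,0,0,0,0,0,0,0,0]}}

```text
clock: 12.18
position: [525.9, 162.7, 320.7]
ee_rot: [0.998, -0.059, -0.001, 0.0]
contact_force: [-0.5, -0.1, -2.4]
gripper_width: 29.9
grasp_force: 59.7
```

```bash
python3 - <<'E'
from h import *
s=read_state();print({k:np.round(s[k],2) for k in("position","contact_force","wrist_torque","gripper_width","grasp_force","joints")})
w=get_image("wrist")[:,:,::-1];g=get_image("scene")[:,:,::-1];cv2.imwrite("pics/w6.png",w);cv2.imwrite("pics/s6.png",g)
o=np.hstack([cv2.resize(g[80:280,100:300],(400,400)),cv2.resize(w[84:,110:410],(400,400))]);cv2.imwrite("pics/m6.png",o)
E
```

```text
{'position': array([525.94, 162.66, 320.68]), 'contact_force': array([-0.52, -0.15, -2.41]), 'wrist_torque': array([-0.01,  0.08, -0.02]), 'gripper_width': np.float64(29.89), 'grasp_force': np.float64(59.68), 'joints': array([ 0.59,  0.21, -0.02, -0.  , -1.34,  0.86])}
```

View pics/m6.png

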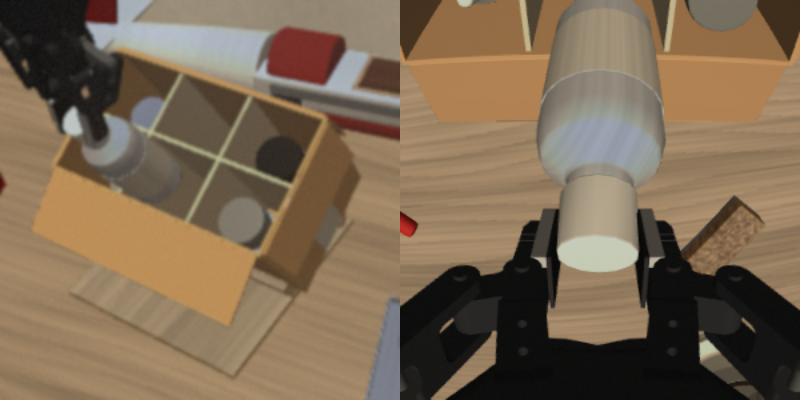

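Views show the bottle held by its cap, out of the cell, still leaning about 30° in the pinch and clear of the rim. Next I raise it and carry it over the tray.

Emit:
{"method": "arm_command", "body": {"steps": [0,0,-0.025,0,0,0,-0.025,0,0,0.01,0,0,0,0.018,0,0,0.0034,0.0279,0,0,0.0034,0.0279,0,0,0.0034,0.0279,0,0,0.0034,0.0279,0,0,0.0034,0.0279,0,0,0.0034,0.0279,0,0,0.0034,0.0279,0,0,0.0034,0.0279,0,0,0.0034,0.0279,0,0,0.0034,0.0279,0,0,0,0.0279,0,0,0,0.0279,0,0,0,0.018,0,0,0,0.01,0,0]}}

```text
clock: 14.52
position: [512.8, -230.5, 370.5]
ee_rot: [0.998, -0.06, -0.001, -0.0]
contact_force: [-0.3, 0.6, -2.1]
gripper_width: 30.0
grasp_force: 59.7
```

Emit:
{"method": "arm_command", "body": {"steps": [0,0,0,0,0,0,0,0,0,0,0,0]}}

```text
clock: 14.9
position: [513.8, -228.7, 371.4]
ee_rot: [0.998, -0.059, 0.0, -0.0]
contact_force: [-0.1, -0.7, -2.8]
gripper_width: 30.2
grasp_force: 59.7
```

```bash
cat >> h.py <<'E'
def look(tag):
    s=read_state();print({k:np.round(s[k],2).tolist() for k in("clock","position","contact_force","wrist_torque","gripper_width","grasp_force")})
    w=get_image("wrist");cv2.imwrite(f"pics/{tag}.png",w[:,:,::-1])
    b=cv2.GaussianBlur(w,(9,9),0).astype(int)
    print([(r,*b[r,258]) for r in range(90,290,12)])
E
python3 -c "
from h import *
look('w7')"
```

```text
{'clock': 14.9, 'position': [513.79, -228.7, 371.4], 'contact_force': [-0.14, -0.73, -2.77], 'wrist_torque': [0.04, 0.07, -0.03], 'gripper_width': 30.23, 'grasp_force': 59.68}
[(90, np.int64(141), np.int64(129), np.int64(111)), (102, np.int64(149), np.int64(135), np.int64(112)), (114, np.int64(150), np.int64(135), np.int64(112)), (126, np.int64(151), np.int64(136), np.int64(113)), (138, np.int64(140), np.int64(132), np.int64(119)), (150, np.int64(139), np.int64(130), np.int64(118)), (162, np.int64(143), np.int64(143), np.int64(131)), (174, np.int64(143), np.int64(150), np.int64(159)), (186, np.int64(146), np.int64(153), np.int64(166)), (198, np.int64(147), np.int64(154), np.int64(167)), (210, np.int64(144), np.int64(140), np.int64(127)), (222, np.int64(168), np.int64(155), np.int64(131)), (234, np.int64(170), np.int64(156), np.int64(132)), (246, np.int64(172), np.int64(158), np.int64(134)), (258, np.int64(175), np.int64(163), np.int64(139)), (270, np.int64(188), np.int64(193), np.int64(174)), (282, np.int64(187), np.int64(193), np.int64(172))]
```

Emit:
{"method": "arm_command", "body": {"steps": [0,0,0.012,0,0,0,0.024,0,0,0,0.024,0,0,0,0.024,0,0,0,0.024,0,0,0,0.024,0,0,0,0.024,0,0,0,0.024,0,0,0,0.024,0,0,0,0.012,0,0,0,0.008,0,0,0,0.004,0,0,0,0,0,0,0,0,0]}}

```text
clock: 16.7
position: [514.1, -229.5, 144.0]
ee_rot: [0.998, -0.059, 0.001, 0.0]
contact_force: [1.4, -0.7, -2.7]
gripper_width: 30.1
grasp_force: 59.7
```

Emit:
{"method": "arm_command", "body": {"steps": [0,0,0,0,0,0,0,0], "grip": 0.029}}

```text
clock: 16.95
position: [513.7, -229.4, 143.6]
ee_rot: [0.998, -0.059, 0.0, 0.0]
contact_force: [0.6, -0.1, -2.7]
gripper_width: 30.2
grasp_force: 59.7
```

Emit:
{"method": "arm_command", "body": {"steps": [0,0,0,0,0,0,0,0], "grip": 0.0298}}

```text
clock: 17.2
position: [513.6, -229.4, 143.3]
ee_rot: [0.998, -0.059, 0.0, -0.0]
contact_force: [1.0, -0.4, -2.1]
gripper_width: 30.0
grasp_force: 58.9
```

```bash
python3 -c "
from h import *
look('w8')"
```

```text
{'clock': 17.2, 'position': [513.64, -229.37, 143.35], 'contact_force': [0.95, -0.38, -2.07], 'wrist_torque': [-0.04, 0.14, 0.03], 'gripper_width': 30.05, 'grasp_force': 58.88}
[(90, np.int64(140), np.int64(128), np.int64(111)), (102, np.int64(148), np.int64(134), np.int64(111)), (114, np.int64(149), np.int64(135), np.int64(112)), (126, np.int64(149), np.int64(135), np.int64(112)), (138, np.int64(140), np.int64(131), np.int64(118)), (150, np.int64(138), np.int64(130), np.int64(117)), (162, np.int64(142), np.int64(142), np.int64(130)), (174, np.int64(142), np.int64(149), np.int64(158)), (186, np.int64(145), np.int64(152), np.int64(165)), (198, np.int64(146), np.int64(153), np.int64(166)), (210, np.int64(144), np.int64(139), np.int64(126)), (222, np.int64(167), np.int64(153), np.int64(130)), (234, np.int64(169), np.int64(155), np.int64(132)), (246, np.int64(171), np.int64(157), np.int64(133)), (258, np.int64(173), np.int64(162), np.int64(138)), (270, np.int64(187), np.int64(192), np.int64(173)), (282, np.int64(186), np.int64(192), np.int64(170))]
```

Emit:
{"method": "arm_command", "body": {"steps": [0,0,0.005,0,0,0,0.005,0,0,0,0,0], "grip": 0.0302}}

```text
clock: 17.62
position: [513.1, -229.3, 132.5]
ee_rot: [0.998, -0.059, -0.001, -0.0]
contact_force: [0.3, -0.1, -2.8]
gripper_width: 30.4
grasp_force: 46.9
```

Emit:
{"method": "arm_command", "body": {"steps": [0,0,0,0,0,0,0,0], "grip": 0.0305}}

```text
clock: 17.88
position: [513.8, -229.4, 133.5]
ee_rot: [0.998, -0.059, 0.0, 0.0]
contact_force: [0.2, -0.5, -3.1]
gripper_width: 30.8
grasp_force: 38.2
```

Emit:
{"method": "arm_command", "body": {"steps": [0,0,0,0,0,0,0,0], "grip": 0.0308}}

```text
clock: 18.12
position: [513.7, -229.4, 133.4]
ee_rot: [0.998, -0.059, 0.0, 0.0]
contact_force: [0.5, -0.9, -1.2]
gripper_width: 31.0
grasp_force: 29.9
```

```bash
python3 -c "
from h import *
look('w9')"
```

```text
{'clock': 18.12, 'position': [513.66, -229.37, 133.4], 'contact_force': [0.49, -0.85, -1.18], 'wrist_torque': [-0.01, 0.12, 0.04], 'gripper_width': 30.96, 'grasp_force': 29.87}
[(90, np.int64(137), np.int64(126), np.int64(111)), (102, np.int64(148), np.int64(134), np.int64(111)), (114, np.int64(148), np.int64(134), np.int64(111)), (126, np.int64(149), np.int64(135), np.int64(112)), (138, np.int64(140), np.int64(131), np.int64(118)), (150, np.int64(138), np.int64(129), np.int64(117)), (162, np.int64(142), np.int64(141), np.int64(130)), (174, np.int64(142), np.int64(149), np.int64(158)), (186, np.int64(145), np.int64(152), np.int64(165)), (198, np.int64(147), np.int64(153), np.int64(167)), (210, np.int64(144), np.int64(139), np.int64(126)), (222, np.int64(167), np.int64(153), np.int64(130)), (234, np.int64(169), np.int64(155), np.int64(131)), (246, np.int64(170), np.int64(156), np.int64(133)), (258, np.int64(173), np.int64(161), np.int64(138)), (270, np.int64(187), np.int64(193), np.int64(174)), (282, np.int64(187), np.int64(192), np.int64(171))]
```

Emit:
{"method": "arm_command", "body": {"steps": [0,0,0,0,0,0,0,0,0,0,0,0], "grip": 0.0312}}

```text
clock: 18.55
position: [513.6, -229.4, 133.3]
ee_rot: [0.998, -0.059, -0.0, -0.0]
contact_force: [0.9, -0.1, -2.6]
gripper_width: 31.3
grasp_force: 19.5
```

Emit:
{"method": "arm_command", "body": {"steps": [0,0,0,0,0,0,0,0,0,0,0,0], "grip": 0.0314}}

```text
clock: 18.92
position: [513.6, -229.4, 133.3]
ee_rot: [0.998, -0.059, -0.0, 0.0]
contact_force: [-0.0, 0.8, -1.8]
gripper_width: 31.5
grasp_force: 12.6
```

```bash
python3 -c "
from h import *
look('w10')"
```

```text
{'clock': 18.92, 'position': [513.63, -229.36, 133.31], 'contact_force': [-0.01, 0.8, -1.81], 'wrist_torque': [-0.01, 0.06, 0.04], 'gripper_width': 31.46, 'grasp_force': 12.6}
[(90, np.int64(125), np.int64(117), np.int64(106)), (102, np.int64(145), np.int64(131), np.int64(109)), (114, np.int64(146), np.int64(132), np.int64(110)), (126, np.int64(146), np.int64(132), np.int64(110)), (138, np.int64(145), np.int64(135), np.int64(117)), (150, np.int64(133), np.int64(124), np.int64(112)), (162, np.int64(137), np.int64(136), np.int64(123)), (174, np.int64(143), np.int64(150), np.int64(153)), (186, np.int64(148), np.int64(154), np.int64(167)), (198, np.int64(147), np.int64(153), np.int64(166)), (210, np.int64(142), np.int64(134), np.int64(122)), (222, np.int64(160), np.int64(147), np.int64(125)), (234, np.int64(162), np.int64(149), np.int64(126)), (246, np.int64(164), np.int64(150), np.int64(127)), (258, np.int64(174), np.int64(169), np.int64(147)), (270, np.int64(188), np.int64(193), np.int64(178)), (282, np.int64(188), np.int64(193), np.int64(175))]
```

Emit:
{"method": "arm_command", "body": {"steps": [0,0,0,0,0,0,0,0,0,0,0,0,0,0,0,0], "grip": 0.0315}}

```text
clock: 19.48
position: [513.6, -229.4, 133.3]
ee_rot: [0.998, -0.059, -0.0, -0.0]
contact_force: [0.1, 0.8, -2.3]
gripper_width: 31.8
grasp_force: 10.1
```

```bash
python3 -c "
from h import *
look('w11')"
```

```text
{'clock': 19.48, 'position': [513.63, -229.36, 133.31], 'contact_force': [0.12, 0.79, -2.32], 'wrist_torque': [-0.05, 0.07, 0.0], 'gripper_width': 31.76, 'grasp_force': 10.1}
[(90, np.int64(123), np.int64(116), np.int64(106)), (102, np.int64(143), np.int64(130), np.int64(108)), (114, np.int64(144), np.int64(130), np.int64(108)), (126, np.int64(144), np.int64(130), np.int64(109)), (138, np.int64(145), np.int64(133), np.int64(114)), (150, np.int64(131), np.int64(122), np.int64(111)), (162, np.int64(136), np.int64(133), np.int64(121)), (174, np.int64(143), np.int64(150), np.int64(152)), (186, np.int64(148), np.int64(155), np.int64(167)), (198, np.int64(147), np.int64(154), np.int64(167)), (210, np.int64(141), np.int64(133), np.int64(121)), (222, np.int64(159), np.int64(146), np.int64(123)), (234, np.int64(160), np.int64(147), np.int64(125)), (246, np.int64(162), np.int64(149), np.int64(126)), (258, np.int64(176), np.int64(172), np.int64(152)), (270, np.int64(188), np.int64(194), np.int64(179)), (282, np.int64(188), np.int64(193), np.int64(176))]
```

Emit:
{"method": "arm_command", "body": {"steps": [0,0,0,0,0,0,0,0,0,0,0,0,0,0,0,0,0,0,0,0,0,0,0,0], "grip": 0.0316}}

```text
clock: 20.27
position: [513.7, -229.4, 133.4]
ee_rot: [0.998, -0.059, 0.0, 0.0]
contact_force: [-0.6, 0.3, -1.0]
gripper_width: 31.5
grasp_force: 7.6
```

```bash
python3 -c "
from h import *
look('w12')"
```

```text
{'clock': 20.27, 'position': [513.67, -229.41, 133.39], 'contact_force': [-0.58, 0.33, -1.01], 'wrist_torque': [0.0, 0.11, 0.01], 'gripper_width': 31.47, 'grasp_force': 7.57}
[(90, np.int64(118), np.int64(122), np.int64(131)), (102, np.int64(115), np.int64(110), np.int64(105)), (114, np.int64(131), np.int64(118), np.int64(98)), (126, np.int64(132), np.int64(119), np.int64(99)), (138, np.int64(132), np.int64(119), np.int64(99)), (150, np.int64(120), np.int64(112), np.int64(102)), (162, np.int64(124), np.int64(117), np.int64(106)), (174, np.int64(143), np.int64(142), np.int64(133)), (186, np.int64(148), np.int64(155), np.int64(168)), (198, np.int64(148), np.int64(155), np.int64(168)), (210, np.int64(133), np.int64(127), np.int64(116)), (222, np.int64(144), np.int64(133), np.int64(113)), (234, np.int64(147), np.int64(135), np.int64(114)), (246, np.int64(148), np.int64(136), np.int64(115)), (258, np.int64(189), np.int64(193), np.int64(185)), (270, np.int64(189), np.int64(195), np.int64(185)), (282, np.int64(189), np.int64(194), np.int64(183))]
```

```bash
cat >> h.py <<'E'
def edges(f):
    b=cv2.imread(f"pics/{f}.png")[:,250:267].astype(int).mean(1)  # b,g,r
    d=b[:,2]-b[:,0]; # r-b : label positive
    return d
def wproj(P):
    c=get_calibration("wrist");K=np.array(c["camera_matrix"]);T=np.linalg.inv(c["cam_to_world"]);p=T[:3,:3]@P+T[:3,3];th=np.arctan2(np.hypot(p[0],p[1]),p[2]);q=p[:2]/np.hypot(p[0],p[1])*th*K[0,0];return q+K[:2,2]
def model(t,L,H,pos):
    R=np.array([np.cos(-.119),np.sin(-.119),0]);pv=np.array(pos)+[0,0,H]
    ax=-np.sin(t)*R+np.cos(t)*np.array([0,0,1]);rd=np.cos(t)*R+np.sin(t)*np.array([0,0,1])
    pt=lambda a,r:wproj(pv+ax*(a-L)+rd*r)[1]
    return np.array([pt(150,16),pt(122,16),pt(92,30),pt(0,30)])
E
python3 - <<'E'
from h import *
for f in("w8","w12"):
    d=edges(f);b=cv2.imread(f"pics/{f}.png")[:,250:267].mean((1,2));print(f,[(r,int(d[r]),int(b[r])) for r in list(range(84,112,3))+list(range(140,180,4))+list(range(200,216,2))+list(range(246,270,2))])
s=read_state()["position"]
for L in(136,142):
  for t in(0,5,10,15,20,25,30,35):print(L,t,model(np.radians(t),L,21,s).round(0))
E
```

```text
w8 [(84, 19, 118), (87, 19, 119), (90, 27, 124), (93, 37, 131), (96, 37, 131), (99, 37, 131), (102, 37, 132), (105, 37, 132), (108, 37, 132), (111, 37, 132), (140, 20, 126), (144, 21, 126), (148, 20, 127), (152, 21, 127), (156, 18, 130), (160, 14, 134), (164, 10, 138), (168, 5, 142), (172, -9, 148), (176, -18, 152), (200, -19, 153), (202, -16, 151), (204, -8, 149), (206, 4, 141), (208, 19, 133), (210, 18, 134), (212, 17, 135), (214, 13, 132), (246, 37, 151), (248, 37, 152), (250, 37, 152), (252, 37, 152), (254, 37, 152), (256, 38, 152), (258, 37, 152), (260, 32, 162), (262, 7, 185), (264, 11, 184), (266, 12, 184), (268, 12, 184)]
w12 [(84, -12, 123), (87, -12, 123), (90, -12, 123), (93, -13, 123), (96, -13, 124), (99, -12, 124), (102, 15, 106), (105, 17, 104), (108, 17, 105), (111, 31, 114), (140, 32, 115), (144, 32, 115), (148, 18, 110), (152, 18, 110), (156, 18, 111), (160, 18, 111), (164, 18, 119), (168, 17, 127), (172, 17, 135), (176, 0, 147), (200, -20, 155), (202, -20, 155), (204, -18, 154), (206, -4, 149), (208, 7, 139), (210, 19, 119), (212, 19, 119), (214, 19, 122), (246, 32, 132), (248, 32, 132), (250, 32, 132), (252, 32, 132), (254, 33, 143), (256, 6, 186), (258, 3, 190), (260, 3, 190), (262, 3, 190), (264, 4, 190), (266, 4, 189), (268, 4, 189)]
136 0 [262. 233. 188. 157.]
136 5 [266. 232. 184. 144.]
136 10 [270. 231. 179. 132.]
136 15 [274. 231. 176. 119.]
136 20 [279. 231. 172. 107.]
136 25 [283. 232. 169.  95.]
136 30 [287. 233. 167.  82.]
136 35 [291. 234. 166.  70.]
142 0 [254. 228. 185. 155.]
142 5 [258. 226. 180. 143.]
142 10 [261. 225. 175. 130.]
142 15 [264. 223. 170. 117.]
142 20 [268. 223. 166. 104.]
142 25 [271. 222. 162.  91.]
142 30 [275. 222. 159.  79.]
142 35 [278. 223. 157.  66.]
```

Emit:
{"method": "arm_command", "body": {"steps": [0,0,0.002,0,0,0,0.002,0,0,0,0,0,0,0,0,0,0,0,0,0,0,0,0,0], "grip": 0.0317}}

```text
clock: 21.08
position: [515.5, -230.2, 132.0]
ee_rot: [0.998, -0.059, 0.003, 0.001]
contact_force: [-0.7, -0.5, 8.6]
gripper_width: 31.5
grasp_force: 6.2
```

```bash
cat >> h.py <<'E'
def tilt(f):
    look_=read_state();print({k:np.round(look_[k],2).tolist() for k in("clock","position","contact_force","gripper_width","grasp_force")})
    w=get_image("wrist");cv2.imwrite(f"pics/{f}.png",w[:,:,::-1]);b=w[:,250:267].astype(float).mean((1,2));g=np.gradient(cv2.GaussianBlur(b[:,None],(1,5),0)[:,0])
    d=edges(f);up=[r for r in range(60,180) if d[r]>10 and d[r-1]<=10];print("cap top edge",230+g[230:290].argmax(),"cap bottom",[r for r in range(190,245) if d[r]>5 and d[r-1]<=5],"foot",up)
E
python3 -c "
from h import *
tilt('w13')"
```

```text
{'clock': 21.08, 'position': [515.55, -230.16, 132.0], 'contact_force': [-0.7, -0.5, 8.56], 'gripper_width': 31.54, 'grasp_force': 6.18}
cap top edge 256 cap bottom [210] foot [105]
```

Emit:
{"method": "arm_command", "body": {"steps": [0,0,-0.004,0,0,0,-0.004,0,0,0,0,0,0,0,0,0,0,0,0,0,0,0,0,0], "grip": 0.0317}}

```text
clock: 21.88
position: [513.6, -229.4, 137.1]
ee_rot: [0.998, -0.059, -0.0, -0.0]
contact_force: [0.1, 0.8, -3.0]
gripper_width: 32.1
grasp_force: 5.2
```

```bash
python3 -c "
from h import *
tilt('w14')"
```

```text
{'clock': 21.88, 'position': [513.58, -229.37, 137.15], 'contact_force': [0.12, 0.76, -3.0], 'gripper_width': 32.14, 'grasp_force': 5.16}
cap top edge 248 cap bottom [212] foot [136, 165]
```

Emit:
{"method": "arm_command", "body": {"steps": [0,0,0,0,0,0,0,0,0,0,0,0,0,0,0,0,0,0,0,0], "grip": 0.0317}}

```text
clock: 22.55
position: [513.6, -229.4, 137.3]
ee_rot: [0.998, -0.059, 0.0, 0.0]
contact_force: [-0.6, 0.2, -3.0]
gripper_width: 32.1
grasp_force: 5.2
```

```bash
python3 -c "
from h import *
tilt('w15')"
```

```text
{'clock': 22.55, 'position': [513.65, -229.36, 137.31], 'contact_force': [-0.62, 0.24, -3.0], 'gripper_width': 32.06, 'grasp_force': 5.16}
cap top edge 248 cap bottom [212] foot [136, 164]
```

Emit:
{"method": "arm_command", "body": {"steps": [0,0,0.001,0,0,0,0.001,0,0,0,0.001,0,0,0,0.001,0,0,0,0.001,0,0,0,0.001,0,0,0,0,0,0,0,0,0], "grip": 0.0317}}

```text
clock: 23.6
position: [516.0, -230.1, 133.8]
ee_rot: [0.998, -0.059, 0.003, 0.001]
contact_force: [0.8, 1.2, 6.1]
gripper_width: 31.8
grasp_force: 6.0
```

```bash
python3 -c "
from h import *
tilt('w16')"
```

```text
{'clock': 23.6, 'position': [516.0, -230.07, 133.83], 'contact_force': [0.76, 1.24, 6.05], 'gripper_width': 31.76, 'grasp_force': 5.96}
cap top edge 248 cap bottom [213] foot [139, 166]
```

Emit:
{"method": "arm_command", "body": {"steps": [0.002,0,0,0,0.002,0,0,0,0.002,0,0,0,0.002,0,0,0,0.002,0,0,0,0.002,0,0,0,0,0,0,0], "grip": 0.0317}}

```text
clock: 24.52
position: [526.5, -231.0, 132.0]
ee_rot: [0.998, -0.059, 0.001, 0.0]
contact_force: [1.7, -0.8, 5.8]
gripper_width: 31.8
grasp_force: 5.9
```

```bash
python3 -c "
from h import *
tilt('w17')"
```

```text
{'clock': 24.52, 'position': [526.52, -231.04, 132.04], 'contact_force': [1.68, -0.83, 5.83], 'gripper_width': 31.8, 'grasp_force': 5.92}
cap top edge 246 cap bottom [215] foot [149, 172]
```

Emit:
{"method": "arm_command", "body": {"steps": [0.002,0,0.0005,0,0.002,0,0.0005,0,0.002,0,0,0,0.002,0,0,0,0,0,0,0], "grip": 0.0317}}

```text
clock: 25.2
position: [533.0, -231.8, 130.8]
ee_rot: [0.998, -0.059, -0.001, 0.0]
contact_force: [-1.3, 0.2, 8.0]
gripper_width: 31.7
grasp_force: 6.1
```

```bash
python3 -c "
from h import *
tilt('w18')"
```

```text
{'clock': 25.2, 'position': [532.99, -231.8, 130.8], 'contact_force': [-1.34, 0.23, 8.03], 'gripper_width': 31.74, 'grasp_force': 6.14}
cap top edge 245 cap bottom [217] foot [156, 176]
```

Emit:
{"method": "arm_command", "body": {"steps": [0,0,0,0,0,0,0,0], "grip": 0.0322}}

```text
clock: 25.5
position: [532.6, -231.5, 129.2]
ee_rot: [0.998, -0.06, -0.001, -0.0]
contact_force: [-0.3, -0.5, -0.3]
gripper_width: 32.2
grasp_force: 0.0
```

Emit:
{"method": "arm_command", "body": {"steps": [0,0,0,0,0,0,0,0,0,0,0,0], "grip": 0.034}}

```text
clock: 25.88
position: [533.4, -231.7, 130.2]
ee_rot: [0.998, -0.059, -0.0, -0.0]
contact_force: [0.5, -0.3, 0.6]
gripper_width: 34.0
grasp_force: 0.0
```

```bash
python3 -c "
from h import *
tilt('w19')"
```

```text
{'clock': 25.88, 'position': [533.44, -231.69, 130.17], 'contact_force': [0.55, -0.3, 0.62], 'gripper_width': 33.99, 'grasp_force': 0.0}
cap top edge 249 cap bottom [219] foot [156, 177]
```

Released; the bottle stands free. Opening wider, then rising straight up and moving well back.

Emit:
{"method": "arm_command", "body": {"steps": [0,0,0,0,0,0,0,0,0,0,-0.01,0,0,0,-0.02,0,0,0,-0.04,0,0,0,-0.05,0,0,0,-0.05,0,-0.03,0,-0.03,0,-0.04,0,0,0,-0.04,0,0,0,0,0,0,0,0,0,0,0], "grip": 0.055}}

```text
clock: 27.42
position: [424.7, -218.8, 331.1]
ee_rot: [0.998, -0.059, 0.001, 0.0]
contact_force: [0.5, -0.2, 0.1]
gripper_width: 54.7
grasp_force: 0.0
```

```bash
python3 - <<'E'
from h import *
np.set_printoptions(precision=1,suppress=True)
s=read_state();print(s["clock"],s["position"],s["contact_force"])
t=get_image("top");g=get_image("scene");cv2.imwrite("pics/tf.png",t[:,:,::-1]);cv2.imwrite("pics/sf.png",g[:,:,::-1])
P={}
for n,im in(("top",t),("scene",g)):
    u,v=proj(n,[533,-231.7,153])[0];x0,y0=int(u)-14,int(v)-14;c=im[y0:y0+29,x0:x0+29].astype(int);m=(c.min(2)>165).astype(np.uint8)
    k,l,st,ce=cv2.connectedComponentsWithStats(m);print(n,(u,v),[(st[i].tolist(),(ce[i]+[x0,y0]).round(1)) for i in range(1,k)],np.percentile(c.min(2),[50,90,99]))
    if k>1:P[n]=ce[1+st[1:,4].argmax()]+[x0,y0]
if len(P)==2:print("cap top",tri(P["top"],P["scene"]))
# flap edge line check: expected flap outer colour at predicted positions, jar change
for n,a,b in(("top",t,"top0"),):
    o=cv2.imread(f"pics/{b}.png")[:,:,::-1].astype(int);print("jar diff",np.abs(a.astype(int)-o)[170:206,296:328].mean(), "tray diff",np.abs(a.astype(int)-o)[210:255,305:350].mean(), "glue",np.abs(a.astype(int)-o)[170:195,140:163].mean())
E
```

```text
27.425 [ 424.7 -218.8  331.1] [ 0.5 -0.2  0.1]
top (np.float64(340.93235006342803), np.float64(232.78473772792157)) [([10, 9, 11, 12, 41], array([340.6, 232. ])), ([17, 14, 1, 1, 1], array([343., 232.])), ([13, 16, 1, 1, 1], array([339., 234.]))] [102. 162. 171.]
scene (np.float64(334.08461657341553), np.float64(260.9693171489496)) [([6, 9, 16, 14, 173], array([333.6, 261.2]))] [136. 208. 210.]
cap top [ 534.8 -231.2  149.4]
jar diff 2.0364583333333335 tray diff 12.546666666666667 glue 3.39768115942029
```

```bash
python3 -c "
from bench import *
print(job_done())"
```

```text
the job is handed in; nothing more can be done
None
```

The front flap is folded down outside the carton, and the screw-cap bottle stands upright and released in the near half of the drip tray. I checked its position in two camera views. The job was handed in at about 27.5 s with the arm clear; on the first descent the gripper pressed the cell dividers at about 40 N (36 N up, 17 N sideways), right at the limit.

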